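# Stack the plate pack of a cheese shredder on its splined hub

## Robot

A 6-joint arm with a two-finger parallel gripper is mounted at the origin on a cart in front of the work surface, level with it; the furniture and walls round the work are solid. World frame = base frame: x ahead of the robot, y to its left, z up, the work surface at z = 0. Lengths are in m, angles in rad, forces in N, time in s.
With the tool pointing down it reaches from about 0.425 to 0.95 m from the base axis. Payload 3.5 kg.
Tool frame: the origin (TCP) lies at the centre of the arm's flange, where the gripper is bolted on; the fingertips stand 173 mm ahead of it and the grasp point (between the pads) lies 155 mm ahead of it; z points along the fingers, x is the direction in which the jaws open and shut, and the axes are right-handed (so a half turn about z gives the same grasp; the last joint's range is limited). The gripper opens to 85 mm and grips with 20 to 120 N. Pads are 22 mm wide; open, the fingers measure 114 mm over their backs; the gripper's body (76 mm by 85 mm) begins 54 mm behind the grasp point. The pads swing forward as they close: fully open they stand 13 mm farther back than shut.
Start: joints at [0.979, 0.286, 1.577, -0, 1.279, -0.15], TCP at [0.289, 0.61, 0.405] pointing down, gripper open.
Joint ranges: [-2.77, 2.77], [-0.9, 2.22], [0.21, 2.48], [-1.53, 4.67], [0.24, 2.81], [-2.84, 2.84]. Speed limits (rad/s): [2.79, 2.79, 3.14, 3.14, 3.14, 3.14].

## Interface

Orientations are given as a rotation vector (axis times angle).
In Python, from workcell import observe, imaging, job gives the robot as it stands.
- The arm moves only by the tool step_arm, never from a script. Its argument "series" is a list of rows, each a list of 5 numbers: the opening in per cent of the stroke, from 0 (shut) to 100 (fully open), then the shift along the world's x, y, z in m, then the turn about the world's z in rad. A call has 1 to 8 rows; each row shifts and turns the pose as measured when the row begins; what a row does not reach is not made up. A row lasts 1/8 s, in which the tool goes at most 62.5 mm and 10.7 degrees, less where a joint would pass 70% of its speed; a pose out of reach is approached as far as the arm can. A call with a gripper value outside its range is refused whole. The fingers move at their own pace and stop on an object; "newtons" is the grip in N (left out, the last holds). Time passes only in rows, so rows that do not move let the fingers close. It gives the time, the measured TCP pose, the force and the opening at its end, in the units of the state.
- observe(): the state, without advancing time (a new reading comes with each control period).
- imaging.grab_frame(name): name is "scene" or "top" or "wrist"; returns the picture (400x640x3 uint8, red, green, blue); there is no depth.
- imaging.camera_info(name): a dict with "K" (3x3 intrinsics, pixels), "R" (3x3) and "t" (3): a world point X has camera coordinates R X + t. Camera axes: x right, y down, z forward; pixel columns grow to the right and rows downward; lengths in m; the calibration is good to about 2 mm. The wrist camera is an equidistant fisheye: a pixel r from the principal point sees the ray r / f radians off the axis. A picture is of the moment at which its call begins: read the wrist's pose just before it. camera_info takes no time and is no camera call; for the wrist camera it gives the pose at the moment of the call.
- job.finish_job(): hands the job in, once; it reports no verdict.
The state is a dict: "clock": time; "joint_pos": joint angles; "qvel": joint speeds; "effort": joint torques, N m; "tcp_pos": TCP position; "eef_rot": TCP orientation; "contact_force": force on the tool from outside, world axes, zero at the start; "torque": the same for the moment, N m; "width": finger opening in m.
Only numpy, scipy, OpenCV 4.12 (cv2) and the standard library are available. Lean on these libraries where they do the work, as an engineer would, in place of code of your own. Each camera call takes 0.05 s, during which the arm holds its last target.

## Task

Put the cleaned cheese shredder back together: first slide the toothed plate onto the splined hub with its tab on the side of the outlet chute, then the plain separator plate on top of it with its tab on the opposite side. The hub may have stopped turned by up to thirty degrees either way, so turn each plate gently by feel until its slots find the splines, never forcing it, and push each one fully home; let go and leave the other things on the counter where they are.

Things in the scene. Friction and masses are not known exactly. Their poses are not given: they have to be found in the camera images.
- shredder_base: Base of the shredder, fixed: round grey foot, 92 mm across, 18 mm high; on its local -x side a trough-shaped steel outlet chute (50 mm wide, under 21 mm high, to 76 mm from the centre), on its +x side a grey gear case (24 mm high, to 83 mm). Origin on the hub's vertical axis at counter height, z up. Pressing a plate on it with over 50 N is forcing.
- shoulder (a point): Point on the hub axis 34 mm above the base's origin: top of the round shoulder, 48 mm across, on which the lower plate comes to rest. The upper plate rests on the lower, its underside then 46 mm above the base's origin.
- spline_ends (a point): Point on the hub axis 64 mm above the base's origin: flat upper ends of the four splines (a cross, each 8 mm wide, to 18 mm from the axis, ends bevelled 0.4 mm; core 24.4 mm). The stiff hub stands turned by an unreported angle, up to 0.5 rad either way from the base's x and y axes. A plate drops on only within some 0.06 rad of it; else it stays up here.
- nose (a point): Tip of the hub's smooth round nose, on the axis 76 mm above the base's origin: 14 mm across at the tip, widening to 24.4 mm at 68 mm and down to the spline ends; it centres a plate.
- toothed_plate: Shredding plate. Steel, 12 mm thick, round ends cut into saw teeth; 56 mm across two parallel flats (facing local +y, -y: grip these), 78 mm across its round ends, one tab 16 mm wide reaching 56 mm out along local +x; 0.11-0.22 kg. Hole 26 mm wide with four slots in a cross (along x and y), each 10 mm wide, to 19.2 mm from centre. Origin: hole centre on the underside, z up; lies flat on the counter.
- toothed_plate_tab (a point): Point in the toothed plate's tab, 50 mm from the plate's centre along its local +x, mid thickness.
- plain_plate: Separator plate. Steel, 12 mm thick, round ends smooth; 56 mm across two parallel flats (facing local +y, -y: grip these), 78 mm across its round ends, one tab 16 mm wide reaching 56 mm out along local +x; 0.11-0.22 kg. Hole 26 mm wide with four slots in a cross (along x and y), each 10 mm wide, to 19.2 mm from centre. Origin: hole centre on the underside, z up; lies flat on the counter.
- plain_plate_tab (a point): Point in the plain plate's tab, 50 mm from the plate's centre along its local +x, mid thickness.
- thermometer: Bystander: probe thermometer, 24 x 170 x 15 mm, long axis local y, white head toward +y; origin centre of underside.
- rind: Bystander: crescent of cheese rind, 34 x 170 x 25 mm, long axis local y; origin centre of underside.
- dish: Bystander: small glazed dish with tasting cubes, 91 mm across, 22 mm high; origin centre of underside.
- trier: Bystander: cheese trier with wooden cross handle, 136 x 92 x 19 mm; origin centre of underside.

How it is judged:
By the outcome, as a careful person would: the job done as asked, in the order asked, and still so for the second after the job is handed in, with the robot touching nothing.
It also fails if it takes over 72 s, if anything falls off the work surface, if the arm or the gripper's body presses on something with over 40 N, if the wrist force passes 120 N, or if a joint passes its speed limit or range.

## Working session

There is one attempt and no reset: what is moved stays moved. The work goes in short steps, Python scripts to look and compute and a tool call to move; the robot and the scene stay as the last step left them, time stands still between calls to the robot, and variables do not carry over. Pictures are saved under pics/ and viewed, and the job is handed in when it is done.

Besides the shell and the picture viewer there is one more tool, called as name(argument=value, ...), one argument or row to a line, values as JSON. step_arm: Moves the arm, as the interface text tells. Its arguments: {"type":"object","properties":{"series":{"type":"array"},"newtons":{"type":"number"}},"required":["series"]}

```bash
mkdir -p pics; ls
python3 - <<'E'
from workcell import observe, imaging, job
import cv2
s=observe()
for k,v in s.items(): print(k,v)
for n in ["scene","top","wrist"]:
    im=imaging.grab_frame(n); cv2.imwrite(f"pics/{n}0.png",im[:,:,::-1])
    c=imaging.camera_info(n); print(n,c)
E
```

```text
pics
clock 0.0
joint_pos [ 9.79010833e-01  2.87208487e-01  1.57815682e+00 -3.57324722e-05
  1.27862021e+00 -1.49994972e-01]
qvel [-2.69479966e-04  4.81630246e-04  6.41646829e-04 -1.03920696e-03
  4.62671565e-04 -8.68603609e-05]
effort [ 1.98046888e-03 -4.05967534e+01 -2.92634833e+01 -2.56786456e-05
  5.81140484e-03 -1.06807909e-05]
tcp_pos [0.28843718 0.60999996 0.40332907]
eef_rot [ 2.65333827  1.6802196  -0.00341768]
contact_force [0.28346369 0.41637484 0.31675987]
torque [ 0.0150916  -0.0454672   0.00117092]
width 0.08542400066131309
scene {'K': array([[513.96088941,   0.        , 312.47863167],
       [  0.        , 513.96088941, 196.44385843],
       [  0.        ,   0.        ,   1.        ]]), 'R': array([[-0.87149198, -0.49040274,  0.00262203],
       [-0.33008159,  0.58261515, -0.74270164],
       [ 0.36269528, -0.64812402, -0.66961735]]), 't': array([0.4704261 , 0.24016739, 1.7794292 ])}
top {'K': array([[413.24047664,   0.        , 319.37885532],
       [  0.        , 413.24047664, 200.26148163],
       [  0.        ,   0.        ,   1.        ]]), 'R': array([[ 0.02225242, -0.99961271,  0.01671122],
       [-0.99412846, -0.02389464, -0.10553511],
       [ 0.10589354, -0.01426469, -0.99427515]]), 't': array([-0.03052994,  0.52836946,  1.21455048])}
wrist {'K': array([[309.70691629,   0.        , 324.70398075],
       [  0.        , 309.70691629, 202.25479911],
       [  0.        ,   0.        ,   1.        ]]), 'R': array([[ 0.42843699,  0.90357104, -0.00105571],
       [ 0.86009512, -0.40746384,  0.30693584],
       [ 0.27690817, -0.13241068, -0.95172962]]), 't': array([-0.67426597, -0.03941728,  0.3804024 ])}
```

View pics/top0.png

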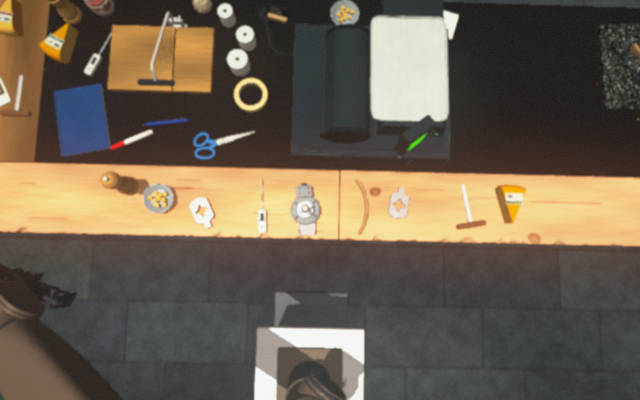

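View pics/scene0.png

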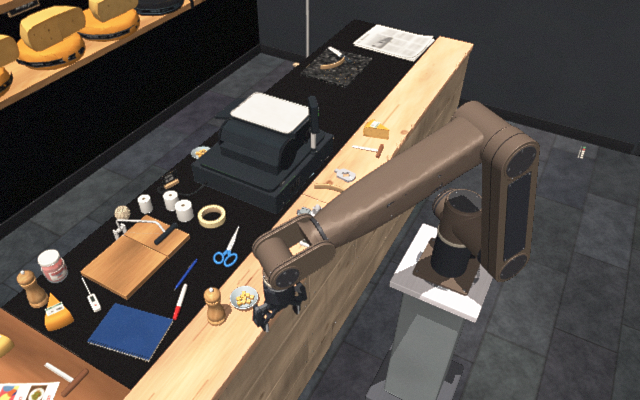

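View pics/wrist0.png

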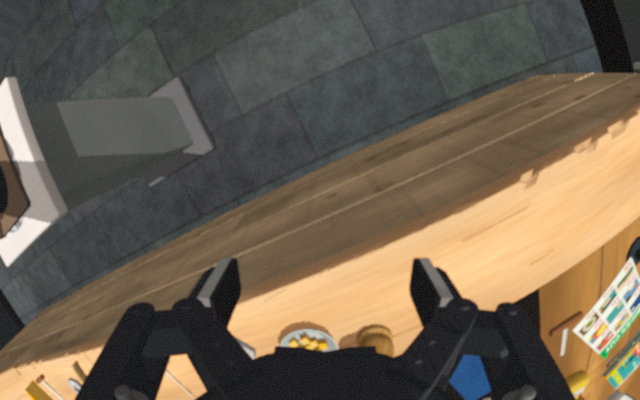

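```bash
cat > h.py <<'E'
import numpy as np, cv2
from workcell import observe, imaging, job
from scipy.spatial.transform import Rotation as Ro
def pix2w(name,u,v,z,ci=None):
    c=ci or imaging.camera_info(name); K,R,t=c["K"],c["R"],c["t"]
    a=(u-K[0,2])/K[0,0]; b=(v-K[1,2])/K[1,1]
    if name=="wrist":
        r=np.hypot(a,b); d=np.array([a/r*np.sin(r),b/r*np.sin(r),np.cos(r)]) if r>1e-9 else np.array([0,0,1.])
    else: d=np.array([a,b,1])
    d=R.T@d; o=-R.T@t
    return o+d*(z-o[2])/d[2]
def w2pix(name,X,ci=None):
    c=ci or imaging.camera_info(name); K,R,t=c["K"],c["R"],c["t"]
    p=R@np.asarray(X,float)+t
    if name=="wrist":
        th=np.arctan2(np.hypot(p[0],p[1]),p[2]); ph=np.arctan2(p[1],p[0]); a,b=th*np.cos(ph),th*np.sin(ph)
    else: a,b=p[0]/p[2],p[1]/p[2]
    return np.array([K[0,0]*a+K[0,2],K[1,1]*b+K[1,2]])
def st():
    s=observe(); r=Ro.from_rotvec(s["eef_rot"]).as_matrix()
    print("t %.2f"%s["clock"],"tcp",np.round(s["tcp_pos"],4),"jawx ang %.4f"%np.arctan2(r[1,0],r[0,0]),"tilt",np.round(r[:2,2],4),"F",np.round(s["contact_force"],1),"M",np.round(s["torque"],2),"w %.4f"%s["width"],"q",np.round(s["joint_pos"],2)); return s
def crop(name,im,x0,y0,x1,y1,k,out):
    cv2.imwrite("pics/"+out,cv2.resize(im[y0:y1,x0:x1],None,fx=k,fy=k,interpolation=cv2.INTER_CUBIC))
E
python3 - <<'E'
from h import *
im=cv2.imread("pics/top0.png")
crop("top",im,170,165,430,245,3,"tc1.png")
a=cv2.resize(im[175:245,175:235],None,fx=8,fy=8,interpolation=3)
cv2.imwrite("pics/tc2.png",a)
cv2.imwrite("pics/tc3.png",cv2.resize(im[170:245,370:430],None,fx=8,fy=8,interpolation=3))
cv2.imwrite("pics/tc4.png",cv2.resize(im[172:245,275:335],None,fx=8,fy=8,interpolation=3))
for n,u,v,z in [("pL",202,210,.012),("pR",399,203,.012),("hub",305,209,.07),("edge",305,240,0),("edgefar",305,165,0)]: print(n,pix2w("top",u,v,z))
st()
E
```

```text
pL [0.49251338 0.33581155 0.012     ]
pR [ 0.52809649 -0.26188873  0.012     ]
hub [0.49802755 0.02339365 0.07      ]
edge [0.40930643 0.02234455 0.        ]
edgefar [0.64084753 0.02834938 0.        ]
t 0.15 tcp [0.2885 0.61   0.4036] jawx ang 1.1290 tilt [-0.0011 -0.0016] F [ 0.6 -0.8  0.7] M [-0.   -0.03  0.02] w 0.0855 q [ 0.98  0.29  1.58 -0.    1.28 -0.15]
```

View pics/tc1.png

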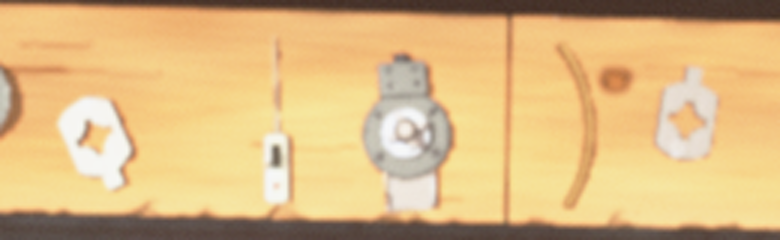

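View pics/tc2.png

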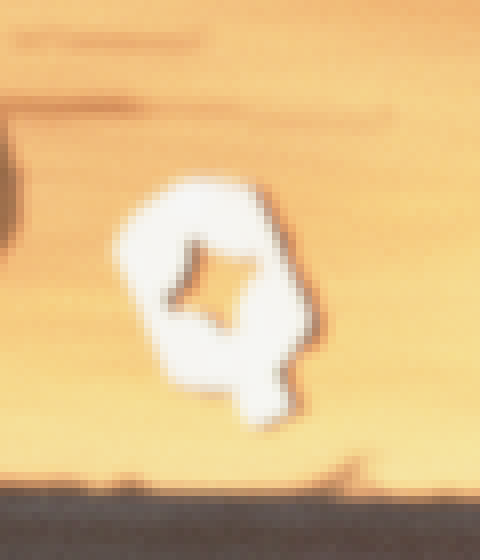

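View pics/tc3.png

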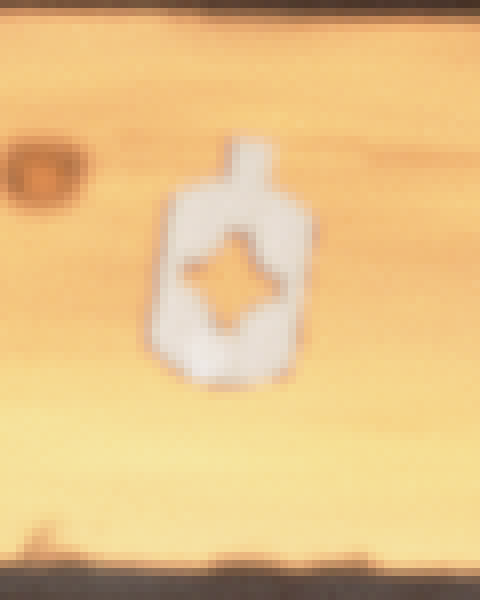

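View pics/tc4.png

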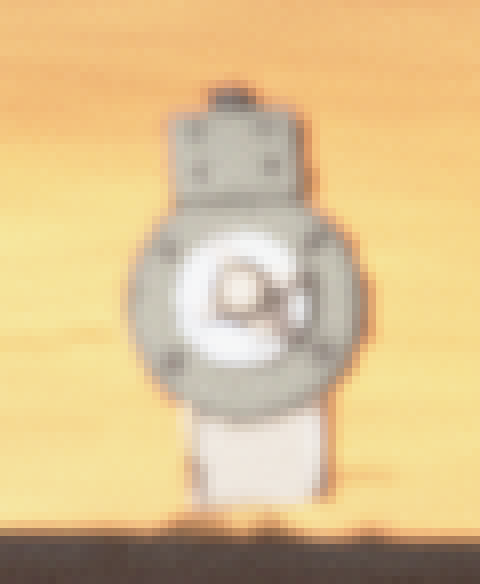

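Run:
```python
from h import *
s=st(); c=imaging.camera_info("wrist"); cp=-c["R"].T@c["t"]
r=Ro.from_rotvec(s["eef_rot"]).as_matrix()
print("cam in tool",r.T@(cp-s["tcp_pos"]),"axis in tool",r.T@c["R"][2], "grasp pt pix",w2pix("wrist",s["tcp_pos"]+r@[0,0,.155]))
def f(x0,y0,u,v): return (x0+u/8,y0+v/8)
for n,(x0,y0),pts in [("L",(175,175),[(218,285),(268,405)]),("R",(370,170),[(233,282),(252,150)]),("B",(275,172),[(262,498),(240,290),(232,110)])]:
    z={"L":[.012]*2,"R":[.012]*2,"B":[.01,.076,.024]}[n]
    P=[pix2w("top",*f(x0,y0,*p),zz) for p,zz in zip(pts,z)]
    print(n,np.round(P,4),"ang",np.arctan2(*(P[-1]-P[0])[[1,0]]))
```

```text
t 0.15 tcp [0.2885 0.61   0.4036] jawx ang 1.1290 tilt [-0.0011 -0.0016] F [ 0.6 -0.8  0.7] M [-0.   -0.03  0.02] w 0.0855 q [ 0.98  0.29  1.58 -0.    1.28 -0.15]
cam in tool [ 8.21730406e-06 -7.85138772e-02  3.02085397e-02] axis in tool [4.83791784e-04 3.07199389e-01 9.51645050e-01] grasp pt pix [324.63295705 279.47630805]
L [[0.4906 0.335  0.012 ]
 [0.4458 0.3139 0.012 ]] ang -2.701832435467522
R [[ 0.5212 -0.2623  0.012 ]
 [ 0.5722 -0.2695  0.012 ]] ang -0.14049041563059658
B [[0.4267 0.0143 0.01  ]
 [0.4997 0.0233 0.076 ]
 [0.5724 0.0292 0.024 ]] ang 0.1016911152286836
```

step_arm(
  series=[
    [100,0.034,-0.046,-0.015,0.147],
    [100,0.034,-0.046,-0.015,0.147],
    [100,0.034,-0.046,-0.015,0.147],
    [100,0.034,-0.046,-0.015,0.147],
    [100,0.034,-0.046,-0.015,0.147],
    [100,0.034,-0.046,-0.015,0.147],
    [100,0,0,0,0],
  ],
)

```text
clock: 1.02
tcp_pos: [0.4954, 0.3252, 0.3092]
eef_rot: [-1.638, -2.678, 0.003]
contact_force: [0.0, -0.3, -0.5]
width: 0.085
```

Run:
```python
from h import *
s=st(); im=imaging.grab_frame("wrist")[:,:,::-1]; cv2.imwrite("pics/w1.png",im)
st()
```

```text
t 1.02 tcp [0.4954 0.3252 0.3092] jawx ang 2.0436 tilt [-0.003  -0.0006] F [ 0.  -0.3 -0.5] M [ 0.   -0.01  0.03] w 0.0850 q [ 0.41  0.2   1.86  0.    1.08 -1.63]
t 1.07 tcp [0.4947 0.3267 0.31  ] jawx ang 2.0444 tilt [-0.0023  0.0004] F [ 0.4  0.5 -0. ] M [ 0.01  0.04 -0.  ] w 0.0848 q [ 0.41  0.2   1.86  0.    1.08 -1.63]
```

View pics/w1.png

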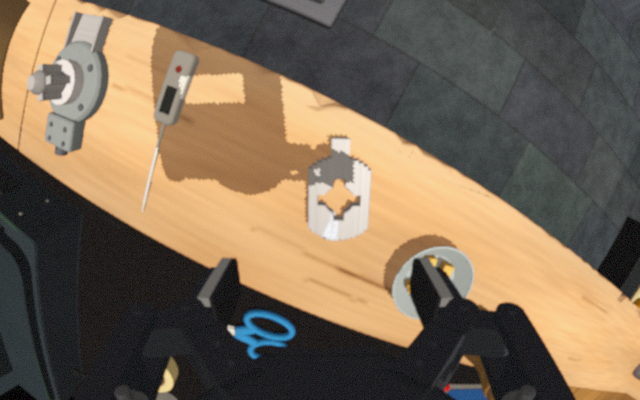

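Run:
```python
from h import *
im=cv2.imread("pics/w1.png")
crop("",im,285,120,390,260,5,"w1c.png")
crop("",im,0,0,120,170,4,"w1h.png")
```

```text
(no output)
```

View pics/w1c.png

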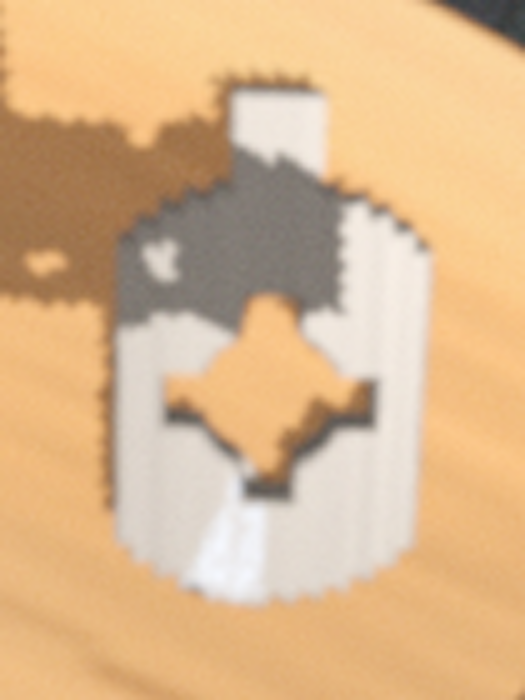

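View pics/w1h.png

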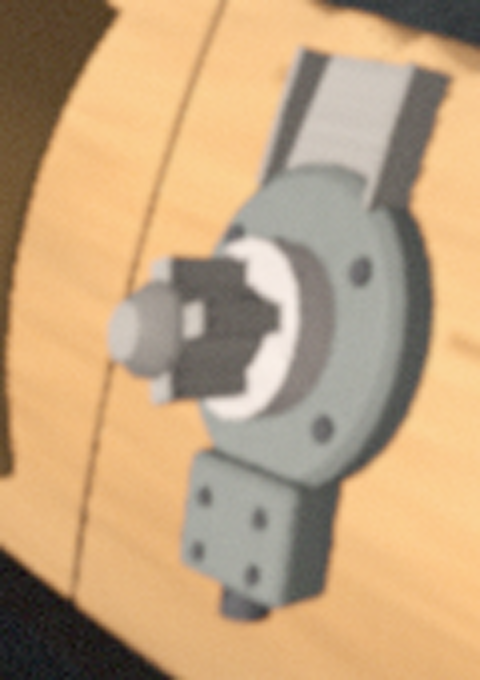

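step_arm(
  series=[
    [100,0,0,-0.05,0],
    [100,0,0,-0.05,0],
    [100,0,0,0,0],
  ],
)

```text
clock: 1.45
tcp_pos: [0.4936, 0.3297, 0.2107]
eef_rot: [-1.638, -2.681, -0.006]
contact_force: [0.2, -0.5, 0.1]
width: 0.0853
```

Run:
```python
from h import *
s=st(); im=imaging.grab_frame("wrist")[:,:,::-1]; cv2.imwrite("pics/w2.png",im)
np.save("w2.npy",[0])
c=imaging.camera_info("wrist"); import pickle; pickle.dump(c,open("w2.pkl","wb"))
crop("",im,230,80,430,280,3,"w2c.png")
```

```text
t 1.45 tcp [0.4936 0.3297 0.2107] jawx ang 2.0446 tilt [0.002  0.0036] F [ 0.2 -0.5  0.1] M [-0.    0.02 -0.06] w 0.0853 q [ 0.42  0.34  1.9   0.    0.9  -1.63]
```

View pics/w2c.png

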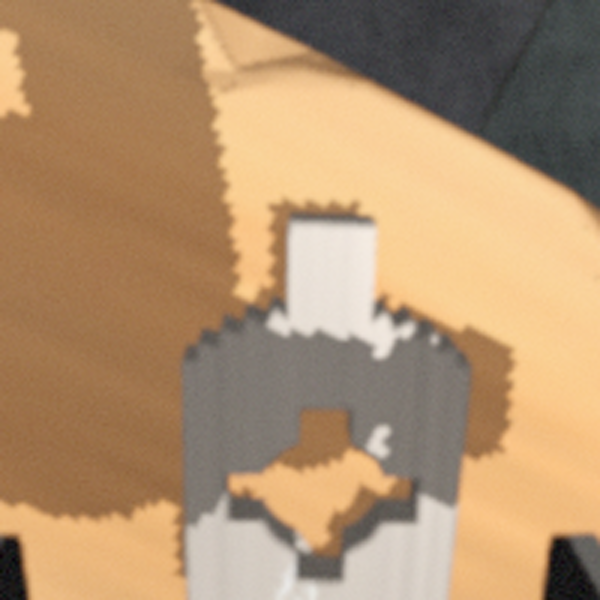

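Run:
```python
from h import *
im=cv2.imread("pics/w2.png")
crop("",im,270,120,410,320,4,"w2d.png")
```

```text
(no output)
```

View pics/w2d.png

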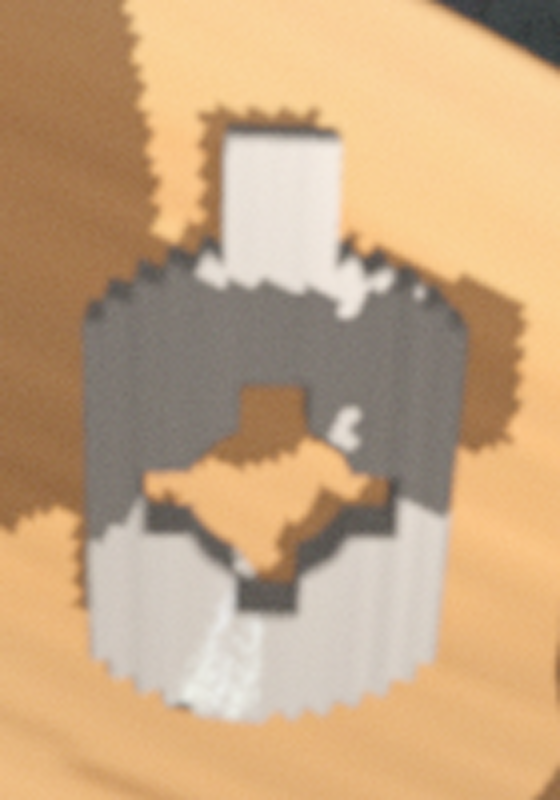

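Run:
```python
from h import *
import pickle; c=pickle.load(open("w2.pkl","rb"))
P=lambda u,v,z=.012: pix2w("wrist",270+u/4,120+v/4,z,c)[:2]
A={k:P(*p) for k,p in dict(t1=(224,137),t2=(339,137),s1=(240,385),s2=(303,385),b1=(238,612),b2=(298,612),l1=(145,472),l2=(145,534),r1=(394,472),r2=(394,534),fl1=(83,330),fl2=(92,655),fr1=(466,330),fr2=(437,660)).items()}
m=lambda a,b:(A[a]+A[b])/2
ang=lambda v: np.arctan2(v[1],v[0])
up,lo,le,ri,tab=m("s1","s2"),m("b1","b2"),m("l1","l2"),m("r1","r2"),m("t1","t2")
print("span",np.linalg.norm(up-lo),np.linalg.norm(le-ri),"tabw",np.linalg.norm(A["t1"]-A["t2"]))
cen=(up+lo+le+ri)/4
print("cen",cen,(up+lo)/2,(le+ri)/2,"tabdist",np.linalg.norm(tab-cen))
print("ang",ang(tab-cen),ang(up-lo),ang(le-ri)-np.pi/2,ang(A["fl1"]-A["fl2"]),ang(A["fr1"]-A["fr2"]))
print(np.linalg.norm(m("fl1","fl2")-m("fr1","fr2")), (m("fl1","fl2")+m("fr1","fr2"))/2)
```

```text
span 0.039137764876091954 0.038433232078748054 tabw 0.01605488555895605
cen [0.4972576 0.3405575] [0.49724552 0.34052985] [0.49726967 0.34058516] tabdist 0.056527066648828644
ang -2.684291577244957 -2.6657618860003796 -2.6747512231165538 -2.686186368197101 -2.6725914205719157
0.05659681496232621 [0.49747667 0.34083248]
```

step_arm(
  series=[
    [100,0.004,0.011,-0.005,-0.009],
    [100,0,0,0,0],
    [100,0,0,0,0],
  ],
)

```text
clock: 1.88
tcp_pos: [0.5008, 0.3448, 0.2152]
eef_rot: [1.643, 2.667, 0.029]
contact_force: [-0.0, 0.2, 0.4]
width: 0.0853
```

Run:
```python
from h import *
s=st(); c=imaging.camera_info("wrist"); im=imaging.grab_frame("wrist")[:,:,::-1]; cv2.imwrite("pics/w3.png",im)
import pickle; pickle.dump(c,open("w3.pkl","wb"))
r=Ro.from_rotvec(s["eef_rot"]).as_matrix(); print("grasp",s["tcp_pos"]+r@[0,0,.155])
crop("",im,250,120,410,320,4,"w3c.png")
```

```text
t 1.88 tcp [0.5008 0.3448 0.2152] jawx ang 2.0370 tilt [0.0175 0.011 ] F [-0.   0.2  0.4] M [-0.02  0.03 -0.02] w 0.0853 q [ 0.44  0.36  1.86  0.    0.9  -1.6 ]
grasp [0.5034589  0.34654345 0.06027118]
```

View pics/w3c.png

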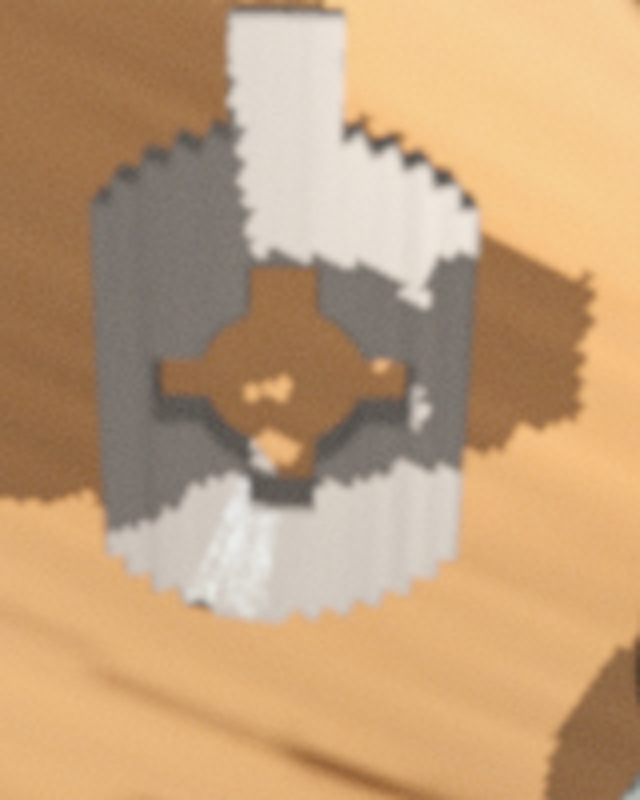

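Run:
```python
from h import *
s=st(); print(np.round(s["qvel"],3))
imaging.grab_frame("top"); s=st(); print(np.round(s["qvel"],3))
import pickle; c=pickle.load(open("w3.pkl","rb"))
P=lambda u,v,z=.012: pix2w("wrist",250+u/4,120+v/4,z,c)[:2]
A={k:P(*p) for k,p in dict(t1=(228,13),t2=(345,13),s1=(249,266),s2=(319,266),b1=(252,508),b2=(314,508),l1=(157,358),l2=(157,420),r1=(408,358),r2=(408,422),fl1=(92,200),fl2=(108,540),fr1=(480,200),fr2=(458,560)).items()}
m=lambda a,b:(A[a]+A[b])/2
ang=lambda v: np.arctan2(v[1],v[0])
up,lo,le,ri,tab=m("s1","s2"),m("b1","b2"),m("l1","l2"),m("r1","r2"),m("t1","t2")
print("span",np.linalg.norm(up-lo),np.linalg.norm(le-ri),"tabw",np.linalg.norm(A["t1"]-A["t2"]))
cen=(up+lo+le+ri)/4
print("cen",cen,(up+lo)/2,(le+ri)/2,"tabdist",np.linalg.norm(tab-cen))
print("ang",ang(tab-cen),ang(up-lo),ang(le-ri)-np.pi/2,ang(A["fl1"]-A["fl2"]),ang(A["fr1"]-A["fr2"]))
```

```text
t 1.93 tcp [0.5008 0.3448 0.2152] jawx ang 2.0368 tilt [0.0177 0.0111] F [ 0.6  1.  -0.4] M [-0.    0.    0.05] w 0.0852 q [ 0.44  0.36  1.86  0.    0.9  -1.6 ]
[-0.006  0.003  0.011 -0.001 -0.002 -0.001]
t 1.98 tcp [0.5007 0.3445 0.2149] jawx ang 2.0366 tilt [0.017  0.0108] F [-0.  -0.3 -0.5] M [-0.03  0.05 -0.05] w 0.0853 q [ 0.44  0.36  1.87  0.    0.9  -1.6 ]
[-0.004  0.006  0.015  0.001 -0.001 -0.001]
span 0.03904016960452216 0.03756488408984254 tabw 0.016072861545129068
cen [0.4938268  0.33883176] [0.49391811 0.33896255] [0.49373549 0.33870097] tabdist 0.05572483205719709
ang -2.6885600966734633 -2.6846322594287173 -2.6817873731822575 -2.6884869533183116 -2.6846953172401484
```

step_arm(
  series=[
    [100,-0.005,-0.004,-0.014,0],
    [100,-0.003,-0.002,-0.012,0],
    [100,0,0,0,0],
  ],
)

```text
clock: 2.35
tcp_pos: [0.4915, 0.3374, 0.1866]
eef_rot: [1.645, 2.667, 0.026]
contact_force: [-0.2, 0.0, 0.2]
width: 0.0854
```

Run:
```python
from h import *
s=st(); r=Ro.from_rotvec(s["eef_rot"]).as_matrix(); print("grasp",s["tcp_pos"]+r@[0,0,.155], s["qvel"].round(3))
```

```text
t 2.35 tcp [0.4915 0.3374 0.1866] jawx ang 2.0359 tilt [0.0154 0.01  ] F [-0.2  0.   0.2] M [-0.08 -0.03 -0.  ] w 0.0854 q [ 0.43  0.38  1.9   0.    0.84 -1.61]
grasp [0.49390821 0.3388961  0.03162771] [-0.002 -0.005 -0.005  0.    -0.007 -0.001]
```

step_arm(
  series=[
    [100,0,0,-0.01,-0.01],
    [100,0,0,-0.005,0],
    [100,0,0,0,0],
  ],
)

```text
clock: 2.72
tcp_pos: [0.4915, 0.3372, 0.17]
eef_rot: [1.66, 2.658, 0.025]
contact_force: [-0.3, 0.2, 0.2]
width: 0.0856
```

Run:
```python
from h import *
s=st(); r=Ro.from_rotvec(s["eef_rot"]).as_matrix(); print("grasp",s["tcp_pos"]+r@[0,0,.155], s["qvel"].round(3))
im=imaging.grab_frame("wrist")[:,:,::-1]; cv2.imwrite("pics/w4.png",im)
```

```text
t 2.73 tcp [0.4915 0.3372 0.17  ] jawx ang 2.0248 tilt [0.0149 0.0095] F [-0.3  0.2  0.2] M [-0.01 -0.03 -0.01] w 0.0856 q [ 0.43  0.41  1.9   0.    0.81 -1.6 ]
grasp [0.49384785 0.33864754 0.01504193] [ 0.001  0.001 -0.002  0.001 -0.002  0.002]
```

View pics/w4.png

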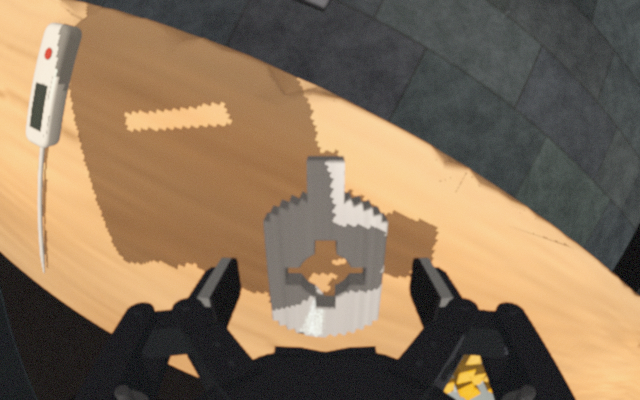

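step_arm(
  series=[
    [0,0,0,0,0],
    [0,0,0,0,0],
    [0,0,0,0,0],
    [0,0,0,0,0],
    [0,0,0,0,0],
  ],
  newtons=60,
)

```text
clock: 3.4
tcp_pos: [0.492, 0.3375, 0.1713]
eef_rot: [1.66, 2.657, 0.027]
contact_force: [-0.6, -0.5, -0.8]
width: 0.0545
```

step_arm(
  series=[
    [0,0,0,0.04,0],
    [0,0,0,0.05,0],
    [0,0.015,-0.05,0.03,-0.06],
    [0,0.015,-0.05,0.01,-0.06],
    [0,0.015,-0.05,0.005,-0.06],
    [0,0.015,-0.05,0,-0.06],
    [0,0.01,-0.045,0,-0.06],
    [0,0.005,-0.03,0,-0.03],
  ],
)

```text
clock: 4.4
tcp_pos: [0.5657, 0.0557, 0.3091]
eef_rot: [2.078, 2.342, 0.023]
contact_force: [0.2, 1.0, -1.2]
width: 0.0541
```

step_arm(
  series=[
    [0,0,0,0,0],
    [0,0,0,0,0],
  ],
)

```text
clock: 4.65
tcp_pos: [0.5656, 0.054, 0.3085]
eef_rot: [2.083, 2.339, 0.022]
contact_force: [-0.1, 0.7, -1.9]
width: 0.0546
```

Run:
```python
from h import *
s=st(); print(s["qvel"].round(3))
c=imaging.camera_info("wrist");im=imaging.grab_frame("wrist")[:,:,::-1]; cv2.imwrite("pics/w5.png",im)
import pickle; pickle.dump(c,open("w5.pkl","wb"))
```

```text
t 4.65 tcp [0.5656 0.054  0.3085] jawx ang 1.6866 tilt [0.0165 0.004 ] F [-0.1  0.7 -1.9] M [0.01 0.03 0.03] w 0.0546 q [-0.08  0.15  1.92  0.01  1.05 -1.77]
[-0.008  0.001  0.002 -0.002 -0.001 -0.002]
```

View pics/w5.png

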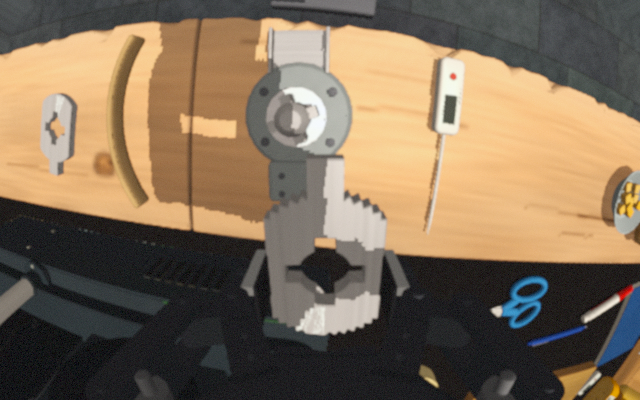

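Run:
```python
from h import *
im=cv2.imread("pics/w5.png")
crop("",im,240,20,360,170,5,"w5h.png")
crop("",im,250,75,350,150,8,"w5hh.png")
```

```text
(no output)
```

View pics/w5hh.png

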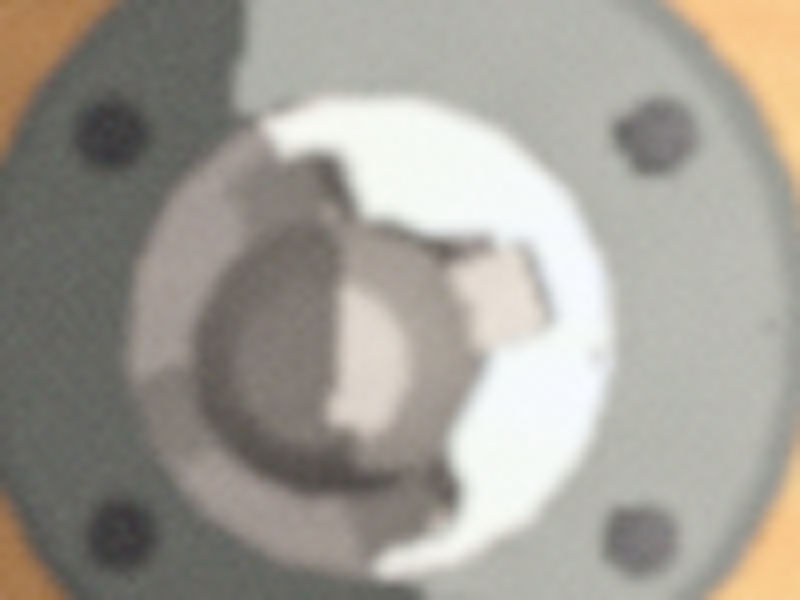

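View pics/w5h.png

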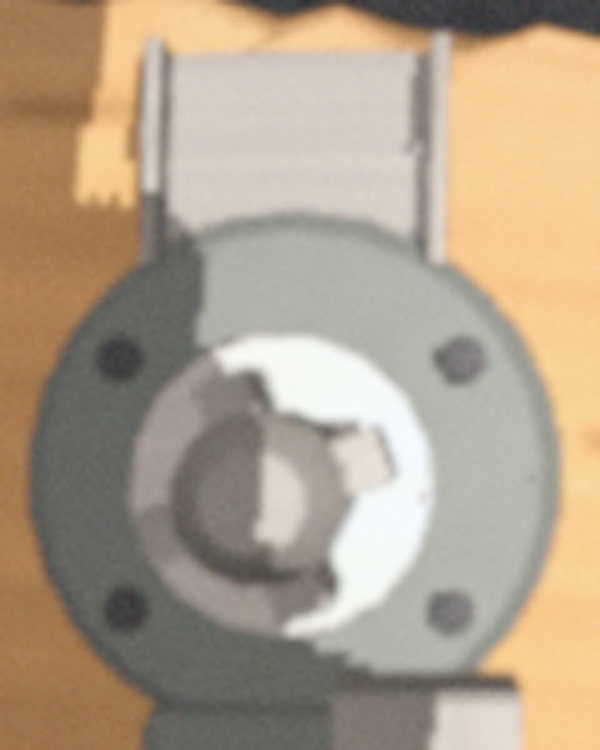

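Run:
```python
from h import *
import pickle; c=pickle.load(open("w5.pkl","rb"))
P=lambda u,v,z: pix2w("wrist",250+u/8,75+v/8,z,c)[:2]
ang=lambda v: np.arctan2(v[1],v[0])
print("cam",-c["R"].T@c["t"])
H=[P(*p,.018) for p in [(110,130),(655,133),(122,535),(640,538)]]
print("holes c",np.mean(H,0),"side",[np.linalg.norm(H[a]-H[b]) for a,b in [(0,1),(0,2),(2,3),(1,3)]])
print("yaw base",ang(H[2]-H[0]),ang(H[3]-H[1]),ang(H[0]-H[1])-np.pi/2,ang(H[2]-H[3])-np.pi/2)
S=dict(r=P(541,282,.064),l=P(155,415,.064),t=P(280,170,.064),b=P(415,530,.064))
print("spl c",(S["r"]+S["l"])/2,(S["t"]+S["b"])/2,"len",np.linalg.norm(S["r"]-S["l"]),np.linalg.norm(S["t"]-S["b"]))
print("ang",ang(S["b"]-S["t"]), ang(S["l"]-S["r"])+np.pi/2)
a,b,d,e=[P(*p,.064) for p in [(530,238),(550,325),(450,262),(480,348)]]
print("right spline width",np.linalg.norm(a-b),"edge dirs",ang(a-d)-np.pi/2,ang(b-e)-np.pi/2,"end",ang(b-a))
print("nose",P(305,350,.076), "shoulder", P(370,337,.034))
# chute
Q=lambda u,v,z: pix2w("wrist",240+u/5,20+v/5,z,c)[:2]
l1,l2,r1,r2=Q(152,45,.02),Q(150,185,.02),Q(440,40,.02),Q(437,260,.02)
print("chute",ang(l2-l1),ang(r2-r1),np.linalg.norm(l1-r1), (l1+r1)/2)
```

```text
cam [0.48803583 0.04474073 0.27695602]
holes c [0.5039861  0.02472045] side [np.float64(0.05637589024017068), np.float64(0.04306535019838925), np.float64(0.05485836157157134), np.float64(0.042588247171759755)]
yaw base 0.11653986229200601 0.08117144133735177 -3.053034528379752 -3.0446235620403463
spl c [0.50274786 0.02557709] [0.50296823 0.02576071] len 0.035114480251575986 0.03333419831981324
ang 0.4555884716266294 0.43096892593116065
right spline width 0.00767951795514124 edge dirs 0.4017284979303968 0.43010585700436543 end 0.33435976035409054
nose [0.50242791 0.02338433] shoulder [0.50355141 0.02513338]
chute 0.10334129165253174 0.10187795678707551 0.046972376306725815 [0.42949559 0.01796236]
```

Run:
```python
from h import *
im=cv2.imread("pics/w5.png")
crop("",im,255,150,395,345,4,"w5p.png")
```

```text
(no output)
```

View pics/w5p.png

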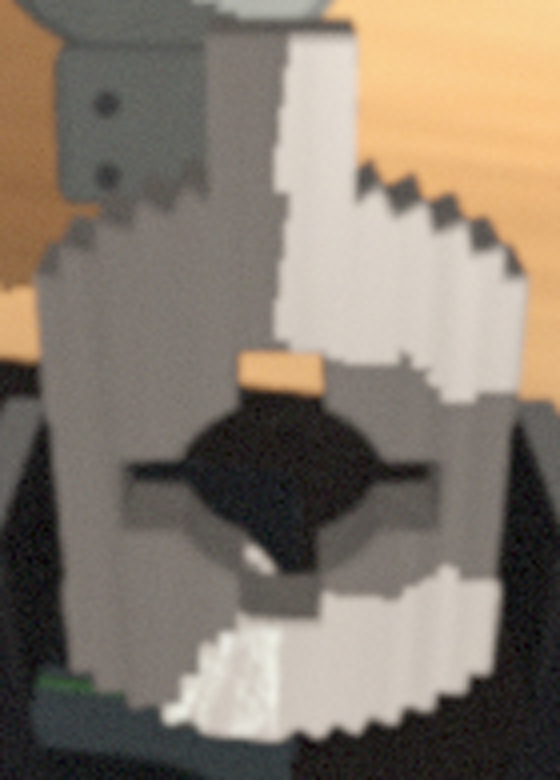

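```bash
cat >> h.py <<'E'
ang=lambda v: np.arctan2(v[1],v[0])
def plate(c,x0,y0,k,z,pts,s=None):
    A={n:pix2w("wrist",x0+p[0]/k,y0+p[1]/k,z,c)[:2] for n,p in pts.items()}
    m=lambda a,b:(A[a]+A[b])/2
    up,lo,le,ri,tab=m("s1","s2"),m("b1","b2"),m("l1","l2"),m("r1","r2"),m("t1","t2")
    print("span",np.linalg.norm(up-lo),np.linalg.norm(le-ri),"tabw",np.linalg.norm(A["t1"]-A["t2"]))
    cen=(up+lo+le+ri)/4
    print("cen",cen,(up+lo)/2,(le+ri)/2,"tabdist",np.linalg.norm(tab-cen))
    print("ang",ang(tab-cen),ang(up-lo),ang(le-ri)-np.pi/2,ang(A["fl1"]-A["fl2"]),ang(A["fr1"]-A["fr2"]), "flatw",np.linalg.norm(m("fl1","fl2")-m("fr1","fr2")))
    return cen
E
python3 - <<'E'
from h import *
import pickle; c=pickle.load(open("w5.pkl","rb"))
s=st(); r=Ro.from_rotvec(s["eef_rot"]).as_matrix()
pts=dict(t1=(207,37),t2=(355,37),s1=(239,352),s2=(325,352),b1=(239,620),b2=(320,620),l1=(122,465),l2=(122,530),r1=(440,465),r2=(440,530),fl1=(38,280),fl2=(68,670),fr1=(527,275),fr2=(497,670))
cen=plate(c,255,150,4,.149,pts)
for d in [.155,.165]: print((s["tcp_pos"]+r@[0,0,d]))
E
```

```text
t 4.70 tcp [0.5656 0.0543 0.3085] jawx ang 1.6872 tilt [0.0166 0.0038] F [ 0.4 -0.9 -0.6] M [ 0.02  0.07 -0.03] w 0.0540 q [-0.08  0.15  1.92  0.01  1.05 -1.77]
span 0.03858618038386371 0.03873952224559187 tabw 0.015537856365808872
cen [0.56810518 0.05468785] [0.56778619 0.05462434] [0.56842416 0.05475135] tabdist 0.05596954686478232
ang -3.02643242124732 -3.03397357798759 -3.029421540076777 -3.0444687934909784 -3.005861825620351 flatw 0.05630844570244421
[0.5681298  0.0548634  0.15354327]
[0.56829586 0.05490113 0.14354472]
```

step_arm(
  series=[
    [0,-0.025,-0.012,0,0.11],
    [0,-0.025,-0.012,-0.01,0.11],
    [0,-0.012,-0.005,-0.02,0.08],
    [0,0,0,0,0],
    [0,0,0,0,0],
  ],
)

```text
clock: 5.32
tcp_pos: [0.5018, 0.0303, 0.2789]
eef_rot: [1.687, 2.64, 0.027]
contact_force: [-0.1, -0.5, -1.0]
width: 0.0541
```

Run:
```python
from h import *
s=st();r=Ro.from_rotvec(s["eef_rot"]).as_matrix();print(s["tcp_pos"]+r@[0,0,.16])
c=imaging.camera_info("wrist");im=imaging.grab_frame("wrist")[:,:,::-1]; cv2.imwrite("pics/w6.png",im)
import pickle; pickle.dump(c,open("w6.pkl","wb"))
```

```text
t 5.33 tcp [0.5018 0.0303 0.2789] jawx ang 2.0045 tilt [0.0166 0.01  ] F [-0.1 -0.5 -1. ] M [-0.03 -0.02 -0.03] w 0.0541 q [-0.14  0.05  2.1   0.01  0.98 -2.16]
[0.50445461 0.03194196 0.11889148]
```

View pics/w6.png

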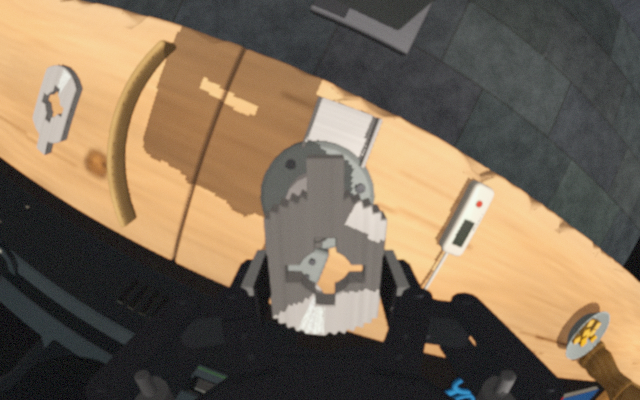

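step_arm(
  series=[
    [0,-0.0015,-0.0066,-0.01,0],
    [0,0,0,-0.008,0],
    [0,0,0,0,0],
    [0,0,0,0,0],
  ],
)

```text
clock: 5.88
tcp_pos: [0.5015, 0.0236, 0.2605]
eef_rot: [1.686, 2.639, 0.028]
contact_force: [0.6, 0.3, -0.7]
width: 0.0544
```

Run:
```python
from h import *
s=st();r=Ro.from_rotvec(s["eef_rot"]).as_matrix();print(s["tcp_pos"]+r@[0,0,.16])
c=imaging.camera_info("wrist");im=imaging.grab_frame("wrist")[:,:,::-1]; cv2.imwrite("pics/w7.png",im)
import pickle; pickle.dump(c,open("w7.pkl","wb"))
crop("",im,255,130,395,340,3.8,"w7c.png")
```

```text
t 5.88 tcp [0.5015 0.0236 0.2605] jawx ang 2.0043 tilt [0.0182 0.0099] F [ 0.6  0.3 -0.7] M [-0.03  0.03  0.04] w 0.0544 q [-0.16  0.08  2.11  0.02  0.94 -2.17]
[0.50438568 0.02515362 0.10056348]
```

View pics/w7c.png

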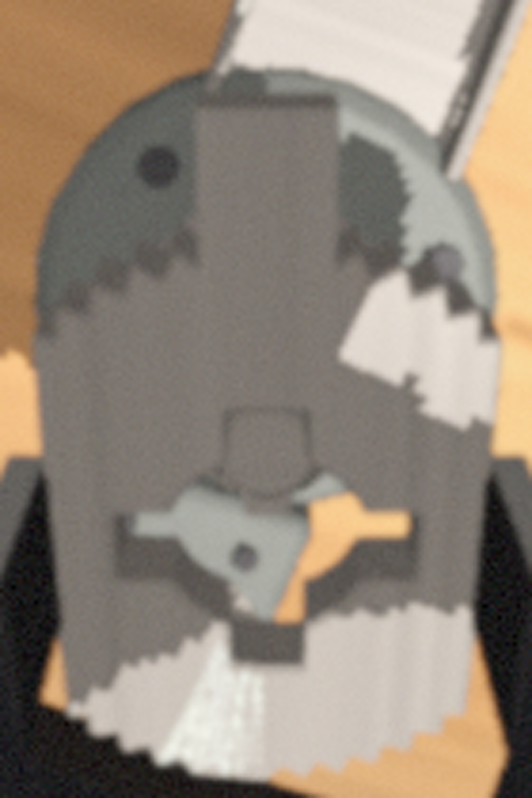

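Run:
```python
from h import *
import pickle; c=pickle.load(open("w7.pkl","rb"))
im=cv2.imread("pics/w7.png"); k=5
big=cv2.resize(im[200:320,270:390],None,fx=k,fy=k,interpolation=3)
def ring(cx,cy,r,z,col):
    for a in np.linspace(0,6.28,120):
        p=(w2pix("wrist",[cx+r*np.cos(a),cy+r*np.sin(a),z],c)-[270,200]+.5)*k
        cv2.circle(big,tuple(int(x) for x in p),1,col,-1)
ring(.503,.025,.007,.076,(0,0,255));ring(.503,.025,.0122,.068,(0,255,0))
for z in (.101,): ring(.5043,.0252,.013,z,(255,0,0))
H=[(39.8*np.cos(a),0) for a in ()]
cv2.imwrite("pics/w7o.png",big)
```

View pics/w7o.png

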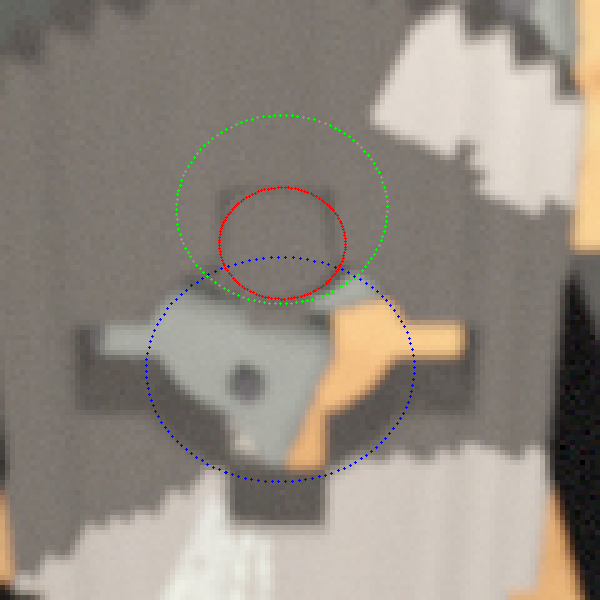

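step_arm(
  series=[
    [0,-0.0013,0,-0.006,0],
    [0,0,0,-0.006,0],
    [0,0,0,-0.005,0],
    [0,0,0,0,0],
  ],
)

```text
clock: 6.42
tcp_pos: [0.5, 0.0236, 0.2424]
eef_rot: [1.686, 2.639, 0.028]
contact_force: [-0.2, -0.3, -2.3]
width: 0.0543
```

Run:
```python
from h import *
s=st();r=Ro.from_rotvec(s["eef_rot"]).as_matrix();print(s["tcp_pos"]+r@[0,0,.16])
```

```text
t 6.42 tcp [0.5    0.0236 0.2424] jawx ang 2.0043 tilt [0.0182 0.0099] F [-0.2 -0.3 -2.3] M [ 0.02  0.03 -0.02] w 0.0543 q [-0.16  0.1   2.12  0.02  0.9  -2.17]
[0.50286052 0.02521548 0.08241348]
```

Bottom ≈71 mm, over the nose with no side force. Continue gently to the spline ends.

step_arm(
  series=[
    [0,0,0,-0.004,0],
    [0,0,0,-0.003,0],
    [0,0,0,-0.002,0],
    [0,0,0,0,0],
  ],
)

```text
clock: 6.92
tcp_pos: [0.5001, 0.0236, 0.233]
eef_rot: [1.686, 2.638, 0.029]
contact_force: [0.6, 0.2, -1.6]
width: 0.0541
```

Run:
```python
from h import *
s=st()
```

```text
t 6.92 tcp [0.5001 0.0236 0.233 ] jawx ang 2.0044 tilt [0.0188 0.0098] F [ 0.6  0.2 -1.6] M [ 0.02 -0.04 -0.02] w 0.0541 q [-0.16  0.12  2.12  0.02  0.88 -2.17]
```

step_arm(
  series=[
    [0,0,0,-0.004,0],
    [0,0,0,-0.004,0],
    [0,0,0,0,0],
  ],
)

```text
clock: 7.3
tcp_pos: [0.5001, 0.0236, 0.2245]
eef_rot: [1.686, 2.638, 0.029]
contact_force: [-0.3, -0.1, -1.3]
width: 0.0543
```

Run:
```python
from h import *
s=st()
```

```text
t 7.30 tcp [0.5001 0.0236 0.2245] jawx ang 2.0043 tilt [0.0189 0.0098] F [-0.3 -0.1 -1.3] M [-0.   -0.01 -0.02] w 0.0543 q [-0.16  0.13  2.12  0.02  0.87 -2.17]
```

Bottom at ~53 mm with no reaction: slots are on the splines. Continue home.

step_arm(
  series=[
    [0,0,0,-0.005,0],
    [0,0,0,-0.005,0],
    [0,0,0,-0.004,0],
    [0,0,0,0,0],
  ],
)

```text
clock: 7.8
tcp_pos: [0.5001, 0.0236, 0.2093]
eef_rot: [1.686, 2.638, 0.029]
contact_force: [1.1, 1.0, -2.1]
width: 0.0545
```

Run:
```python
from h import *
s=st()
```

```text
t 7.80 tcp [0.5001 0.0236 0.2093] jawx ang 2.0044 tilt [0.0187 0.0098] F [ 1.1  1.  -2.1] M [0.03 0.03 0.08] w 0.0545 q [-0.16  0.16  2.13  0.02  0.84 -2.17]
```

step_arm(
  series=[
    [0,0,0,-0.002,0],
    [0,0,0,-0.0015,0],
    [0,0,0,0,0],
  ],
)

```text
clock: 8.18
tcp_pos: [0.5002, 0.0236, 0.2058]
eef_rot: [1.686, 2.638, 0.029]
contact_force: [-0.2, 0.1, -0.8]
width: 0.0542
```

step_arm(
  series=[
    [0,0,0,-0.001,0],
    [0,0,0,-0.001,0],
  ],
)

```text
clock: 8.43
tcp_pos: [0.5007, 0.0236, 0.2052]
eef_rot: [1.686, 2.639, 0.028]
contact_force: [-5.6, 0.0, 9.6]
width: 0.0537
```

step_arm(
  series=[
    [0,0,0,-0.001,0],
    [0,0,0,0,0],
  ],
)

```text
clock: 8.68
tcp_pos: [0.501, 0.0235, 0.2054]
eef_rot: [1.686, 2.639, 0.028]
contact_force: [0.8, -0.5, -1.1]
width: 0.0545
```

step_arm(
  series=[
    [50,0,0,0,0],
    [100,0,0,0,0],
    [100,0,0,0,0],
    [100,0,0,0,0],
  ],
)

```text
clock: 9.18
tcp_pos: [0.5012, 0.0235, 0.2054]
eef_rot: [1.685, 2.638, 0.029]
contact_force: [-0.7, 0.3, -0.6]
width: 0.0855
```

Run:
```python
from h import *
s=st()
c=imaging.camera_info("wrist");im=imaging.grab_frame("wrist")[:,:,::-1]; cv2.imwrite("pics/w8.png",im)
import pickle; pickle.dump(c,open("w8.pkl","wb"))
```

```text
t 9.18 tcp [0.5012 0.0235 0.2054] jawx ang 2.0047 tilt [0.0191 0.0096] F [-0.7  0.3 -0.6] M [-0.02  0.03 -0.01] w 0.0855 q [-0.16  0.17  2.13  0.02  0.83 -2.17]
```

View pics/w8.png

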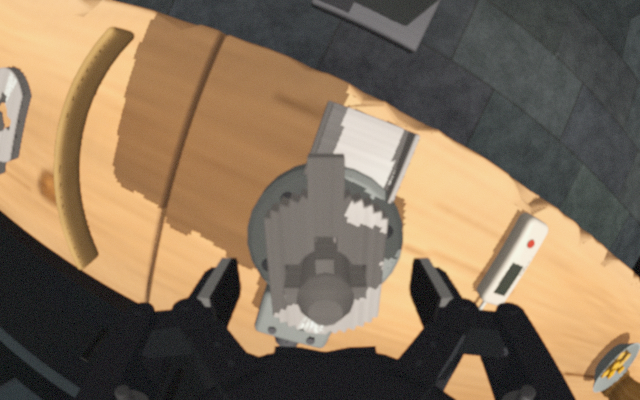

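step_arm(
  series=[
    [100,0,0,0.02,0],
    [100,0,0,0.05,0],
    [100,0.02,0,0.05,-0.1],
    [100,0.03,0,0,-0.1],
    [100,0,0,0,0],
  ],
)

```text
clock: 9.85
tcp_pos: [0.5511, 0.0237, 0.3291]
eef_rot: [1.948, 2.452, 0.029]
contact_force: [-0.4, 0.1, -0.5]
width: 0.0854
```

Run:
```python
from h import *
s=st();print(s["qvel"].round(3))
c=imaging.camera_info("wrist");im=imaging.grab_frame("wrist")[:,:,::-1]; cv2.imwrite("pics/w9.png",im)
import pickle; pickle.dump(c,open("w9.pkl","wb"))
crop("",im,240,60,400,240,4,"w9c.png")
```

```text
t 9.85 tcp [0.5511 0.0237 0.3291] jawx ang 1.7990 tilt [0.0197 0.0082] F [-0.4  0.1 -0.5] M [-0.01  0.    0.06] w 0.0854 q [-0.14  0.09  1.95  0.01  1.08 -1.95]
[ 0.004 -0.052  0.013 -0.002  0.023  0.   ]
```

View pics/w9c.png

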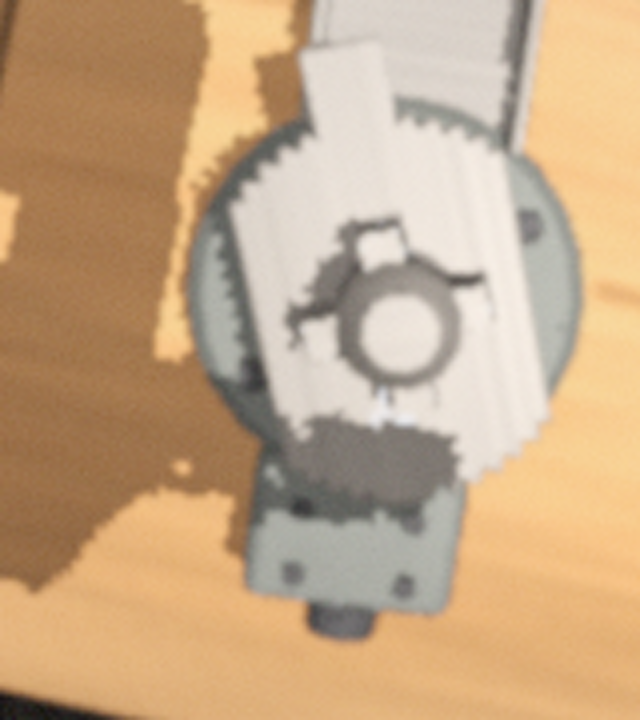

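Run:
```python
from h import *
import pickle; c=pickle.load(open("w9.pkl","rb"))
P=lambda u,v,z: pix2w("wrist",240+u/4,60+v/4,z,c)[:2]
for z in (.046,.058,.070):
    fl1,fl2,fr1,fr2=P(228,205,z),P(285,412,z),P(508,150,z),P(551,405,z)
    d=(fl1-fl2)/np.linalg.norm(fl1-fl2); n=np.array([-d[1],d[0]])
    t1,t2=P(302,58,z),P(382,42,z)
    print(z,"flat sep",abs(n@((fr1+fr2)/2-(fl1+fl2)/2)),"tabw",np.linalg.norm(t1-t2),"ang",ang(fl1-fl2),ang(fr1-fr2),"tab mid",(t1+t2)/2)
```

```text
0.046 flat sep 0.055604974208686056 tabw 0.016149988808962276 ang -2.661477722205447 -2.7199264848953844 tab mid [0.45386355 0.0027975 ]
0.058 flat sep 0.05294831905849876 tabw 0.01537838606019067 ang -2.6614777222054458 -2.7199264848953835 tab mid [0.45488074 0.00293845]
0.07 flat sep 0.05029166390831143 tabw 0.014606783311419036 ang -2.6614777222054466 -2.7199264848953844 tab mid [0.45589794 0.0030794 ]
```

step_arm(
  series=[
    [100,0.005,-0.05,0,-0.08],
    [100,0.005,-0.05,0,-0.08],
    [100,0,-0.05,0,-0.08],
    [100,0,-0.05,-0.02,-0.08],
    [100,0,-0.05,-0.02,-0.03],
    [100,0,-0.03,-0.02,0],
    [100,0,0,0,0],
    [100,0,0,0,0],
  ],
)

```text
clock: 10.9
tcp_pos: [0.5523, -0.2602, 0.2612]
eef_rot: [-2.35, -2.082, -0.02]
contact_force: [0.3, -0.3, -0.6]
width: 0.0853
```

Run:
```python
from h import *
s=st();print(s["qvel"].round(3))
c=imaging.camera_info("wrist");im=imaging.grab_frame("wrist")[:,:,::-1]; cv2.imwrite("pics/w10.png",im)
import pickle; pickle.dump(c,open("w10.pkl","wb"))
```

```text
t 10.90 tcp [ 0.5523 -0.2602  0.2612] jawx ang 1.4502 tilt [0.0083 0.0101] F [ 0.3 -0.3 -0.6] M [ 0.01 -0.05 -0.01] w 0.0853 q [-0.61  0.3   1.84  0.02  1.   -2.07]
[-0.008  0.007  0.02  -0.001  0.002 -0.006]
```

View pics/w10.png

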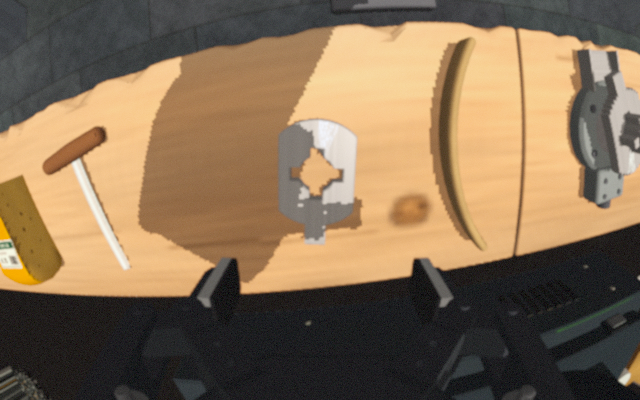

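Run:
```python
from h import *
im=cv2.imread("pics/w10.png")
crop("",im,260,105,380,255,5,"w10c.png")
```

```text
(no output)
```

View pics/w10c.png

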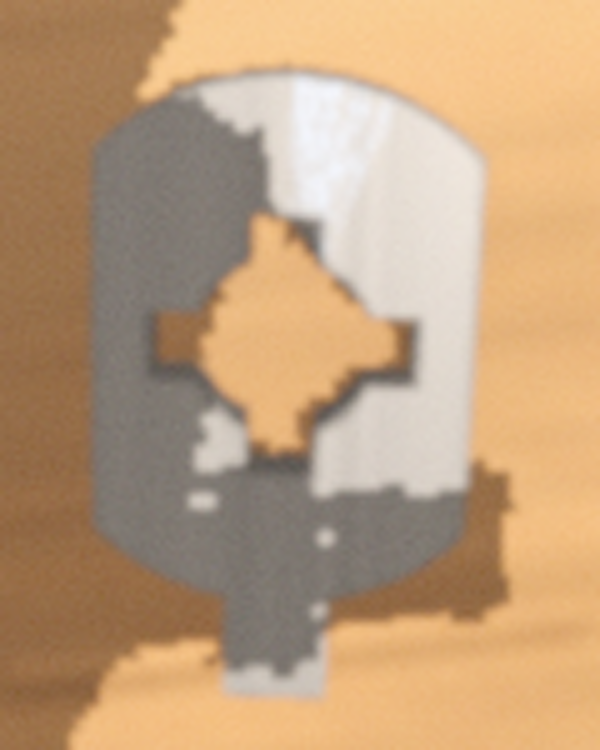

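Run:
```python
from h import *
import pickle; c=pickle.load(open("w10.pkl","rb"))
pts=dict(t1=(222,693),t2=(325,693),s1=(248,470),s2=(312,468),b1=(255,212),b2=(320,217),l1=(416,320),l2=(416,382),r1=(150,312),r2=(150,374),fl1=(92,525),fl2=(92,150),fr1=(465,535),fr2=(485,160))
plate(c,260,105,5,.012,pts)
s=st();r=Ro.from_rotvec(s["eef_rot"]).as_matrix();print(s["tcp_pos"]+r@[0,0,.16])
```

```text
span 0.037925380667945124 0.038605248202144074 tabw 0.01612503595931627
cen [ 0.52460803 -0.25994273] [ 0.52441802 -0.25987172] [ 0.52479804 -0.26001374] tabdist 0.05555529004700927
ang -0.1577141108511434 -0.1568806539392639 -0.15698901249202368 -0.15968026101865568 -0.14851012297442692 flatw 0.05595123654829816
t 10.95 tcp [ 0.5523 -0.2599  0.2611] jawx ang 1.4507 tilt [0.0079 0.0101] F [-0.2 -0.6 -0.2] M [-0.01  0.05  0.03] w 0.0855 q [-0.61  0.3   1.84  0.02  1.   -2.07]
[ 0.55355447 -0.25828299  0.10115171]
```

step_arm(
  series=[
    [100,-0.014,-0.001,-0.02,-0.018],
    [100,-0.013,-0.0007,-0.03,-0.018],
    [100,0,0,-0.02,0],
    [100,0,0,0,0],
    [100,0,0,0,0],
  ],
)

```text
clock: 11.58
tcp_pos: [0.5274, -0.2571, 0.1946]
eef_rot: [2.375, 2.047, 0.024]
contact_force: [-0.4, -0.2, 1.4]
width: 0.0855
```

Run:
```python
from h import *
s=st();print(s["qvel"].round(3));r=Ro.from_rotvec(s["eef_rot"]).as_matrix();print(s["tcp_pos"]+r@[0,0,.16])
c=imaging.camera_info("wrist");im=imaging.grab_frame("wrist")[:,:,::-1]; cv2.imwrite("pics/w11.png",im)
import pickle; pickle.dump(c,open("w11.pkl","wb"))
crop("",im,250,150,400,345,4,"w11c.png")
```

```text
t 11.57 tcp [ 0.5274 -0.2571  0.1946] jawx ang 1.4226 tilt [0.0155 0.0055] F [-0.4 -0.2  1.4] M [-0.07 -0.01 -0.01] w 0.0855 q [-0.63  0.35  1.92  0.02  0.86 -2.06]
[ 0.006  0.002 -0.     0.003 -0.     0.   ]
[ 0.52987777 -0.25622143  0.03460327]
```

View pics/w11c.png

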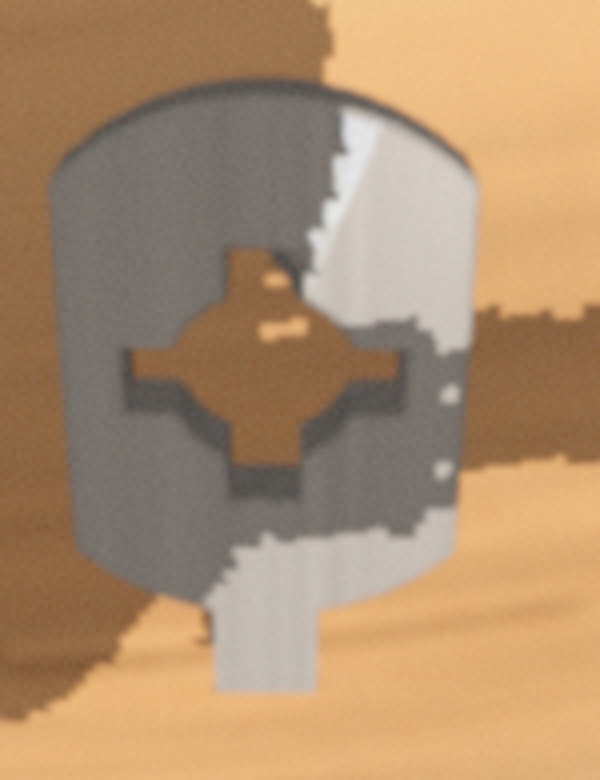

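Run:
```python
from h import *
import pickle; c=pickle.load(open("w11.pkl","rb"))
pts=dict(t1=(214,691),t2=(318,691),s1=(229,498),s2=(300,498),b1=(228,248),b2=(300,248),l1=(405,348),l2=(405,412),r1=(124,348),r2=(124,412),fl1=(80,545),fl2=(53,185),fr1=(453,545),fr2=(477,190))
plate(c,250,150,4,.012,pts)
```

```text
span 0.03822966412706785 0.03846219068720134 tabw 0.01642712435517424
cen [ 0.52474437 -0.26014794] [ 0.52460622 -0.26013016] [ 0.52488252 -0.26016573] tabdist 0.05574569012907862
ang -0.15748268980356186 -0.15862397327846808 -0.15075018320849942 -0.15656906785458508 -0.15602075428927858 flatw 0.05491028656839927
```

step_arm(
  series=[
    [100,-0.0052,-0.0039,-0.005,-0.008],
    [100,0,0,-0.01,0],
    [100,0,0,-0.007,0],
    [100,0,0,0,0],
    [100,0,0,0,0],
  ],
)

```text
clock: 12.25
tcp_pos: [0.5227, -0.2619, 0.1727]
eef_rot: [2.382, 2.035, 0.025]
contact_force: [0.2, 0.1, 0.6]
width: 0.0855
```

Run:
```python
from h import *
s=st();print(s["qvel"].round(3));r=Ro.from_rotvec(s["eef_rot"]).as_matrix();print(s["tcp_pos"]+r@[0,0,.16])
```

```text
t 12.25 tcp [ 0.5227 -0.2619  0.1727] jawx ang 1.4141 tilt [0.018  0.0036] F [0.2 0.1 0.6] M [-0.04 -0.    0.  ] w 0.0855 q [-0.64  0.39  1.93  0.02  0.82 -2.07]
[-0.001  0.008  0.003  0.001 -0.001 -0.002]
[ 0.52555826 -0.26135607  0.01273236]
```

step_arm(
  series=[
    [0,0,0,-0.0012,0],
    [0,0,0,0,0],
    [0,0,0,0,0],
    [0,0,0,0,0],
    [0,0,0,0,0],
  ],
  newtons=60,
)

```text
clock: 12.88
tcp_pos: [0.5229, -0.262, 0.1721]
eef_rot: [2.381, 2.035, 0.025]
contact_force: [0.1, 0.1, 0.2]
width: 0.0542
```

step_arm(
  series=[
    [0,0,0,0.04,0],
    [0,0,0,0.05,0],
    [0,0.005,0.04,0.03,0.08],
    [0,0.01,0.055,0.015,0.12],
    [0,0.01,0.055,0,0.12],
    [0,0.01,0.055,0,0.12],
    [0,0.01,0.055,0,0.1],
    [0,0,0,0,0],
  ],
)

```text
clock: 13.88
tcp_pos: [0.5656, 0.0061, 0.3083]
eef_rot: [1.738, 2.616, 0.025]
contact_force: [-0.0, -0.1, -2.6]
width: 0.0542
```

Run:
```python
from h import *
s=st();print(s["qvel"].round(3));r=Ro.from_rotvec(s["eef_rot"]).as_matrix();print(s["tcp_pos"]+r@[0,0,.16])
c=imaging.camera_info("wrist");im=imaging.grab_frame("wrist")[:,:,::-1]; cv2.imwrite("pics/w12.png",im)
import pickle; pickle.dump(c,open("w12.pkl","wb"))
```

```text
t 13.88 tcp [0.5656 0.0061 0.3083] jawx ang 1.9688 tilt [0.0095 0.0128] F [-0.  -0.1 -2.6] M [ 0.02 -0.03  0.06] w 0.0542 q [-0.17  0.15  1.93  0.02  1.06 -2.15]
[-0.04  -0.003  0.01  -0.038 -0.005 -0.003]
[0.5670804  0.00818311 0.14827036]
```

View pics/w12.png

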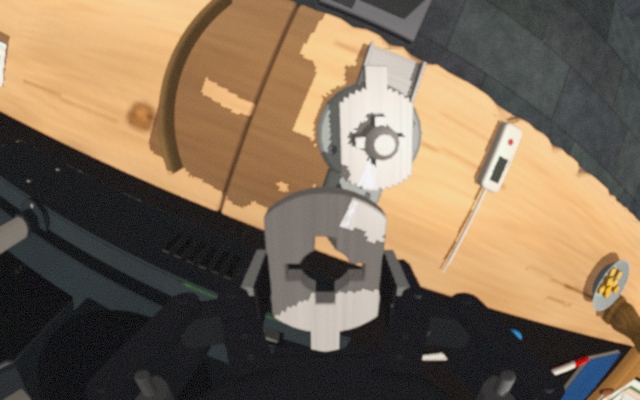

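Run:
```python
from h import *
im=cv2.imread("pics/w12.png")
crop("",im,255,180,395,360,4,"w12p.png")
crop("",im,305,50,435,215,4.5,"w12h.png")
```

```text
(no output)
```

View pics/w12p.png

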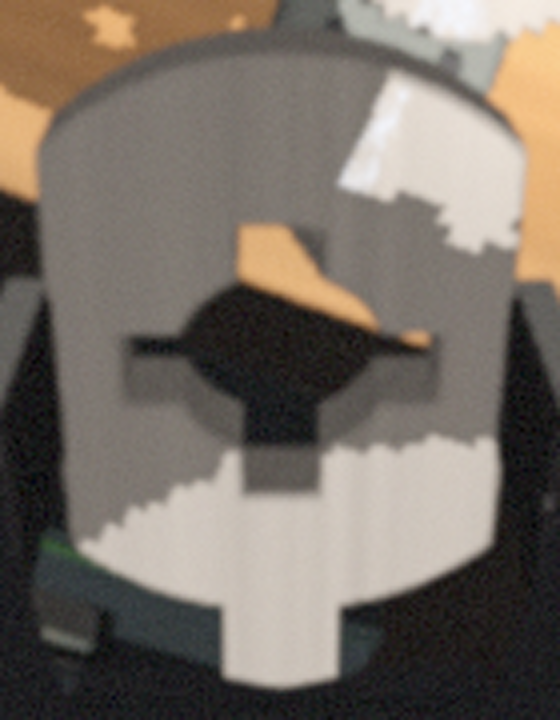

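View pics/w12h.png

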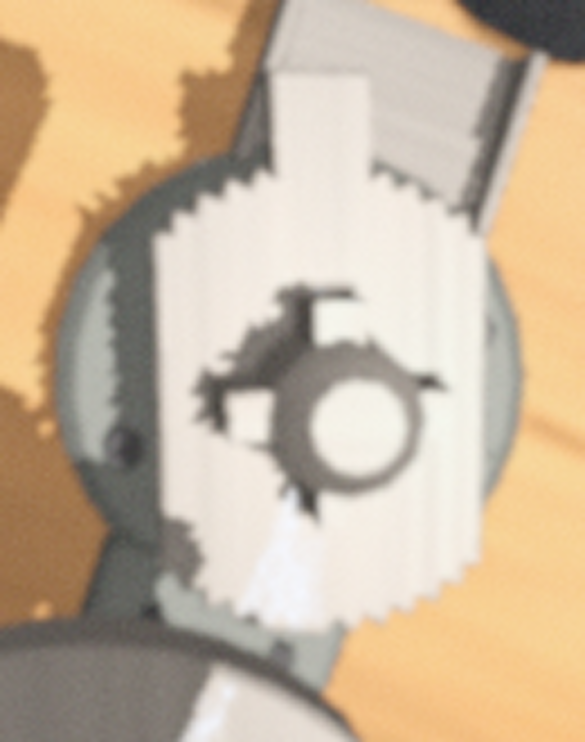

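Run:
```python
from h import *
import pickle; c=pickle.load(open("w12.pkl","rb"))
P=lambda u,v,z: pix2w("wrist",305+u/4.5,50+v/4.5,z,c)[:2]
fl1,fl2,fr1,fr2=P(157,235,.046),P(164,560,.046),P(489,240,.046),P(481,565,.046)
t1,t2=P(275,74,.046),P(368,70,.046)
d=np.array([np.cos(.435),np.sin(.435)]);n=np.array([-d[1],d[0]])
print("lower ang+pi",ang(fl1-fl2)+np.pi,ang(fr1-fr2)+np.pi,"tab edge",ang(t2-t1)+np.pi/2, "sep",n@((fl1+fl2)/2-(fr1+fr2)/2))
nose=P(361,427,.076); print("nose",nose, "tabdist",np.linalg.norm((t1+t2)/2-nose),"tab ang",ang((t1+t2)/2-nose)+np.pi, "midflat-nose lateral",n@((fl1+fl2+fr1+fr2)/4-nose))
print("spline width pts",np.linalg.norm(P(315,296,.064)-P(359,293,.064)),"ang",ang(P(337,294,.064)-nose)+np.pi)
z=.3083-.1721+.012
pts=dict(t1=(222,680),t2=(340,680),s1=(242,494),s2=(322,494),b1=(239,225),b2=(325,227),l1=(440,340),l2=(440,403),r1=(123,340),r2=(123,403),fl1=(75,540),fl2=(40,155),fr1=(495,540),fr2=(527,160))
plate(c,255,180,4,z,pts)
```

```text
lower ang+pi 0.4279869245592609 0.42673401482724227 tab edge 3.632074554326424 sep -0.05598574684869305
nose [0.50330245 0.02522338] tabdist 0.05548740897873655 tab ang 0.42728711162480115 midflat-nose lateral 0.00029034233961778666
spline width pts 0.006894307866751224 ang 0.4994023722789924
span 0.038464356456847384 0.038690507282915856 tabw 0.01703599286810776
cen [0.56643923 0.00795138] [0.56613083 0.0078385 ] [0.56674762 0.00806425] tabdist 0.05395370041939856
ang 0.3960045238944611 0.39813172091361854 0.3904958063965598 0.3947026175628209 0.4094371536045924 flatw 0.055677298444157024
```

step_arm(
  series=[
    [0,-0.03,0.008,0,0.017],
    [0,-0.03,0.008,-0.01,0.015],
    [0,0,0,-0.02,0],
    [0,0,0,0,0],
    [0,0,0,0,0],
  ],
)

```text
clock: 14.55
tcp_pos: [0.5034, 0.0159, 0.2771]
eef_rot: [1.709, 2.635, 0.02]
contact_force: [0.2, -0.2, -3.0]
width: 0.0541
```

Run:
```python
from h import *
s=st();print(s["qvel"].round(3));r=Ro.from_rotvec(s["eef_rot"]).as_matrix();print(s["tcp_pos"]+r@[0,0,.16])
```

```text
t 14.55 tcp [0.5034 0.0159 0.2771] jawx ang 1.9910 tilt [0.0076 0.0103] F [ 0.2 -0.2 -3. ] M [-0.04  0.01  0.03] w 0.0541 q [-0.17  0.05  2.09  0.01  0.99 -2.17]
[-0.012  0.004  0.009 -0.004  0.004  0.   ]
[0.5046139  0.01758564 0.1170889 ]
```

step_arm(
  series=[
    [0,-0.0016,0.0077,-0.006,0.01],
    [0,0,0,-0.01,0],
    [0,0,0,0,0],
    [0,0,0,0,0],
  ],
)

```text
clock: 15.05
tcp_pos: [0.5028, 0.0235, 0.2613]
eef_rot: [1.695, 2.642, 0.021]
contact_force: [0.1, 0.4, -2.0]
width: 0.0543
```

Run:
```python
from h import *
s=st();print(s["qvel"].round(3));r=Ro.from_rotvec(s["eef_rot"]).as_matrix();print(s["tcp_pos"]+r@[0,0,.16])
```

```text
t 15.05 tcp [0.5028 0.0235 0.2613] jawx ang 2.0007 tilt [0.0097 0.0099] F [ 0.1  0.4 -2. ] M [0.03 0.06 0.  ] w 0.0543 q [-0.16  0.08  2.1   0.01  0.95 -2.17]
[ 0.001  0.006  0.005 -0.002  0.001  0.001]
[0.50433369 0.02505878 0.10131744]
```

step_arm(
  series=[
    [0,-0.0013,0.0002,-0.006,0],
    [0,0,0,-0.006,0],
    [0,0,0,-0.005,0],
    [0,0,0,0,0],
  ],
)

```text
clock: 15.55
tcp_pos: [0.5014, 0.0237, 0.2431]
eef_rot: [1.695, 2.642, 0.021]
contact_force: [0.7, 0.2, -1.1]
width: 0.0541
```

Run:
```python
from h import *
s=st();r=Ro.from_rotvec(s["eef_rot"]).as_matrix();print(s["tcp_pos"]+r@[0,0,.16])
```

```text
t 15.55 tcp [0.5014 0.0237 0.2431] jawx ang 2.0008 tilt [0.0097 0.0099] F [ 0.7  0.2 -1.1] M [ 0.05  0.03 -0.02] w 0.0541 q [-0.16  0.11  2.11  0.01  0.92 -2.17]
[0.50292773 0.0253223  0.08312613]
```

step_arm(
  series=[
    [0,0,0,-0.004,0],
    [0,0,0,-0.003,0],
    [0,0,0,-0.003,0],
    [0,0,0,0,0],
  ],
)

```text
clock: 16.05
tcp_pos: [0.5017, 0.0236, 0.2328]
eef_rot: [1.694, 2.641, 0.022]
contact_force: [1.3, -0.3, -2.2]
width: 0.0539
```

step_arm(
  series=[
    [0,0,0,-0.003,0],
    [0,0,0,-0.003,0],
    [0,0,0,0,0],
  ],
)

```text
clock: 16.42
tcp_pos: [0.5017, 0.0236, 0.2265]
eef_rot: [1.694, 2.641, 0.022]
contact_force: [-0.9, -0.2, -2.5]
width: 0.0538
```

step_arm(
  series=[
    [0,0,0,-0.003,0],
    [0,0,0,-0.003,0],
    [0,0,0,-0.001,0],
    [0,0,0,0,0],
  ],
)

```text
clock: 16.92
tcp_pos: [0.5017, 0.0237, 0.219]
eef_rot: [1.694, 2.641, 0.022]
contact_force: [0.4, 0.6, -2.6]
width: 0.0543
```

step_arm(
  series=[
    [0,0,0,-0.001,0],
    [0,0,0,-0.001,0],
  ],
)

```text
clock: 17.18
tcp_pos: [0.502, 0.0236, 0.2181]
eef_rot: [1.695, 2.642, 0.021]
contact_force: [-5.2, 0.7, 8.9]
width: 0.0544
```

Contact where expected (underside ≈46 mm). One more light press, then release.

step_arm(
  series=[
    [0,0,0,-0.001,0],
    [0,0,0,0,0],
  ],
)

```text
clock: 17.42
tcp_pos: [0.5024, 0.0236, 0.2183]
eef_rot: [1.694, 2.642, 0.022]
contact_force: [0.1, 0.2, -2.1]
width: 0.054
```

step_arm(
  series=[
    [50,0,0,0,0],
    [100,0,0,0,0],
    [100,0,0,0,0],
    [100,0,0,0,0],
  ],
)

```text
clock: 17.92
tcp_pos: [0.5028, 0.0235, 0.2186]
eef_rot: [1.693, 2.64, 0.023]
contact_force: [-0.2, -0.7, -0.1]
width: 0.0857
```

step_arm(
  series=[
    [100,0,0,0.02,0],
    [100,0,0,0.05,0],
    [100,0.02,0,0.05,-0.1],
    [100,0.03,0,0.02,-0.1],
    [100,0.02,0,0,-0.1],
    [100,0,0,0,0],
    [100,0,0,0,0],
  ],
)

```text
clock: 18.8
tcp_pos: [0.5727, 0.0238, 0.3631]
eef_rot: [2.077, 2.35, 0.024]
contact_force: [0.1, -0.8, 0.3]
width: 0.0853
```

Run:
```python
from h import *
s=st();print(s["qvel"].round(3))
c=imaging.camera_info("wrist");im=imaging.grab_frame("wrist")[:,:,::-1]; cv2.imwrite("pics/w13.png",im)
import pickle; pickle.dump(c,open("w13.pkl","wb"))
crop("",im,240,60,400,240,4,"w13c.png")
```

```text
t 18.80 tcp [0.5727 0.0238 0.3631] jawx ang 1.6939 tilt [0.014  0.0084] F [ 0.1 -0.8  0.3] M [-0.05  0.06 -0.04] w 0.0853 q [-0.14  0.1   1.87  0.01  1.16 -1.84]
[-0.001  0.005  0.002  0.001 -0.    -0.004]
```

View pics/w13c.png

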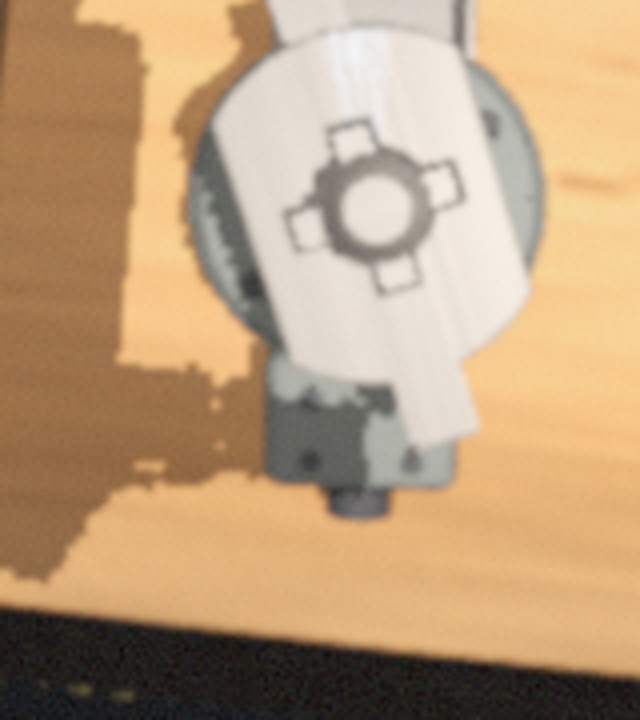

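View pics/w13.png

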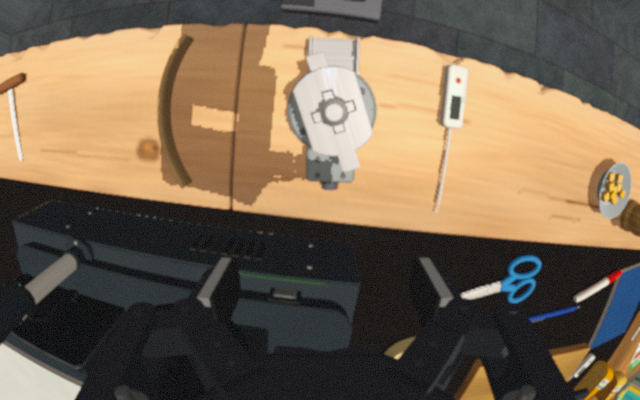

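Run:
```python
from h import *
import pickle; c=pickle.load(open("w13.pkl","rb"))
P=lambda u,v,z: pix2w("wrist",240+u/4,60+v/4,z,c)[:2]
for z in (.052,.058,.064,.070):
    fl1,fl2,fr1,fr2=P(212,125,z),P(290,355,z),P(465,50,z),P(529,290,z)
    d=(fr2-fr1)/np.linalg.norm(fr1-fr2); n=np.array([-d[1],d[0]])
    t1,t2=P(413,449,z),P(481,427,z)
    print(z,"sep",abs(n@((fr1+fr2)/2-(fl1+fl2)/2)),"tabw",np.linalg.norm(t1-t2),"ang",ang(fl2-fl1),ang(fr2-fr1),"tab r",np.linalg.norm((t1+t2)/2-[.503,.0253]))
im=imaging.grab_frame("scene")[:,:,::-1]; cv2.imwrite("pics/s2.png",im)
u,v=w2pix("scene",[.503,.025,.04]).astype(int); print(u,v)
crop("",im,u-60,v-50,u+60,v+50,6,"s2c.png")
```

```text
0.052 sep 0.05747181468286014 tabw 0.01660957078971245 ang 0.4349027487778332 0.3964916421852801 tab r 0.05667098548767597
0.058 sep 0.05623888985595125 tabw 0.016253250873525017 ang 0.4349027487778336 0.39649164218527966 tab r 0.055202675648327565
0.064 sep 0.0550059650290423 tabw 0.01589693095733754 ang 0.43490274877783364 0.3964916421852804 tab r 0.05373479397415114
0.07 sep 0.05377304020213335 tabw 0.015540611041150093 ang 0.4349027487778332 0.3964916421852797 tab r 0.052267376539046
317 212
```

View pics/s2c.png

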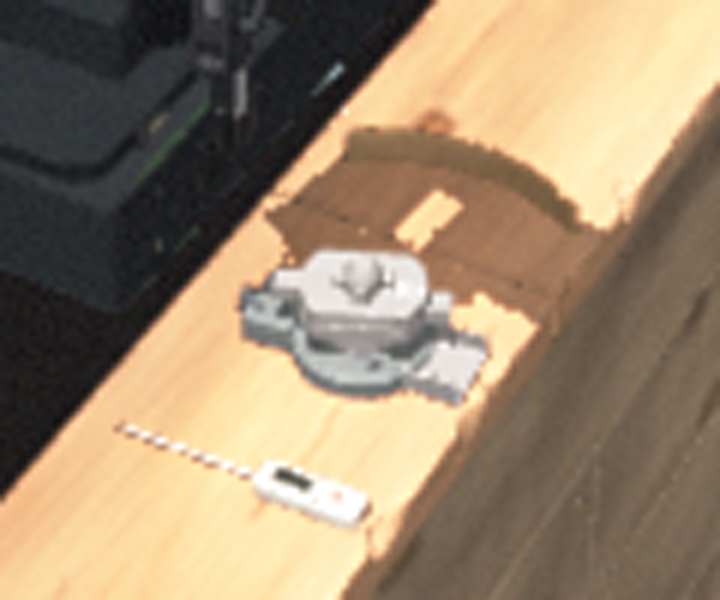

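Run:
```python
from h import *
st(); print(job.finish_job())
```

```text
t 18.90 tcp [0.5725 0.0238 0.3629] jawx ang 1.6933 tilt [0.0139 0.0085] F [-1.   0.6  0.3] M [0.01 0.08 0.08] w 0.0854 q [-0.14  0.1   1.87  0.01  1.16 -1.83]
the job is handed in; nothing more can be done
None
```

The shredder is back together. The toothed plate is on the hub with its tab over the outlet chute, and the plain plate is on top with its tab on the opposite side. I handed the job in at 18.9 s of the 72 s allowed.

- **Fit:** I read the hub angle from the wrist camera as about 0.43 rad in the world frame, roughly 0.33 rad from the base. Both plates slid onto the splines at that angle without any search turning. The readings peaked at about 10 N vertically and 6 N sideways, when each plate landed.
- **Seating:** From the gripper heights, the undersides came to rest at about 33.9 mm and 46.0 mm, against 34 and 46 mm expected. In the pictures, the flats and tab widths match their real sizes at the expected plate heights. The last scene picture shows the two plates flush with their tabs opposite.
- **Release:** The gripper is open and clear of the stack, with no contact force beyond sensor noise. I did not move anything else on the counter.

**Disagreements:** My first top-camera estimate of the toothed plate's position was up to 8 mm off the close-up measurements, so I used the close-up ones. The tool stayed tilted by 0.01–0.02 rad from vertical throughout. The angles read from the two flats of the upper plate in the final picture differ by about 0.04 rad, which I take as pixel-picking error because the spline ends sit centred in the slots.

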